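Nest the tapered mixing pot and set the odd one aside

TASK

Two empty mixing pots are lying on the paint bench. Stand the tapered one up on the bench and let go, then take hold of it afresh and lower it right down into the nest of tapered pots, leaving the nest standing where it is. The straight-sided pot will not nest: keep it away from the nest and put it in the low black tray; do not drop either pot, and leave the tub, lid and brush alone.

Things in the scene. Friction and masses are not known exactly. Their poses are not given: they have to be found in the camera images.
- pot_tapered: Loose grey plastic pot, 45 g, open top, sloping walls: 76 mm tall, foot 39 mm wide, 56 mm under the rim skirt. Skirt: top 22 mm of the pot, straight, 65 mm wide. Origin on the axis at half height (38 mm from either end); z along the axis to the mouth (up when standing). Starts lying on foot edge and skirt edge: axis rises 0.233 rad towards the mouth, which points within 0.7 rad of +y.
- pot_straight: The odd pot: same grey plastic, 45 g, 76 mm tall, same rim skirt (65 mm wide, top 22 mm), but straight walls 62 mm wide down to the foot, so it cannot enter another pot. Origin on the axis at half height, z along the axis to the mouth. Starts lying on its side, pointing any way, axis nearly level, origin 32 mm above the bench.
- nest: The nest: two grey pots of the same shape as pot_tapered, one pressed tight inside the other (one loose body, 90 g), standing mouth up, 98 mm tall. Origin at the centre of its underside, z up. Skirt underside rests on the rim below, so a pot fully home stands 22 mm higher: its origin is 82 mm above the nest's. Mouth 59 mm wide inside; about 1 mm of play all round when home.
- tray: Low black open tray for odd pots, screwed to the bench: 220 mm (its x) by 160 mm (its y) outside and 50 mm tall, walls and floor 5 mm, with a 6 mm lip outside the walls. Origin at the centre of its underside.
- tub: Bystander: closed one-litre tub of paint, 110 mm across, 115 mm tall, standing at the back. Origin at the centre of its underside.
- spare_lid: Bystander: dark green lid lying flat, 104 mm across, 12 mm thick. Origin at the centre of its underside.
- brush: Bystander: flat paint brush lying on the bench, 220 mm long and 54 mm wide, 18 mm thick, x along it towards the bristles. Origin on its underside, 115 mm from the handle's end.
There are look-alikes about, which are no part of the job. What is shaped like the pot_straight but orange or purple is not meant.

How it is judged (in metres and radians):
On the way:
1. The tapered pot stands upright on the bench by itself, let go (angle between pot_tapered's own z axis and vertical below 0.06 rad and height (world z) of pot_tapered below 0.043 m and linear speed of pot_tapered below 0.02 m/s and contact force between pot_tapered and the fingers below 0.05 N), for 0.2 s.
At the end, for the whole second after the job is handed in: Tapered pot home in the nest: its origin 82 (+-4) mm above the nest's and within 5 mm sideways, both upright to 0.08 rad, nest moved under 30 mm. Straight pot in the tray: its origin within 85 mm (tray x), 55 mm (y) of the centre, under 60 mm up. Both pots at rest (x of pot_tapered in the frame of nest between -0.005 and 0.005 m and y of pot_tapered in the frame of nest between -0.005 and 0.005 m and z of pot_tapered in the frame of nest between 0.078 and 0.086 m and angle between each of nest, pot_tapered's own z axis and vertical below 0.08 rad and distance of nest from where it was at the start of the episode below 0.03 m and x of pot_straight in the frame of tray between -0.085 and 0.085 m and y of pot_straight in the frame of tray between -0.055 and 0.055 m and z of pot_straight in the frame of tray below 0.06 m and linear speed of each of pot_tapered, pot_straight below 0.02 m/s); the robot touches nothing.
It fails at once if The straight pot touches the nest (contact force between pot_straight and nest above 0.1 N).
It fails at once if A pot is dropped or thrown (untouched by the fingers it moves faster than 0.7 m/s, a fall of about 25 mm) ((contact force between pot_tapered and the fingers below 0.05 N and linear speed of pot_tapered above 0.7 m/s) or (contact force between pot_straight and the fingers below 0.05 N and linear speed of pot_straight above 0.7 m/s)).
It fails at once if The tub, the spare lid or the brush is moved by more than 30 mm (distance of any of tub, spare_lid, brush from where it was at the start of the episode above 0.03 m).
It also fails if it takes over 69 s, if anything falls off the work surface, if the arm or the gripper's body presses on something with over 40 N, if the wrist force passes 120 N, or if a joint passes its speed limit or range.

ROBOT

A 6-joint arm with a two-finger parallel gripper is mounted at the origin on the work surface. World frame = base frame: x ahead of the robot, y to its left, z up, the work surface at z = 0. Lengths are in m, angles in degrees, forces in N, time in s.
With the tool pointing down it reaches from about 0.4 to 0.825 m from the base axis. Payload 7 kg.
Tool frame: the origin (TCP) lies at the very end of the fingers, on their centre line; the grasp point (between the pads) lies 19 mm behind it (r.hold_point_z is the distance from the TCP to the grasp point, in m); x points along the fingers, y is the direction in which the jaws open and shut, and the axes are right-handed (so a half turn about x gives the same grasp; the last joint's range is limited). The gripper opens to 88 mm and grips with 3 to 60 N. Pads are 19 mm wide; open, the fingers measure 130 mm over their backs; the gripper's body (78 mm by 193 mm) begins 47 mm behind the grasp point.
Start: joints at [90.476, 20.546, 0.682, 0, -70.136, -16.507], TCP at [0.186, 0.649, 0.227] pointing down, gripper open.
Joint ranges: [-176.03, 176.03], [-82.01, 121.73], [-58.28, 71.71], [-173.87, 95.51], [-174.79, -0.11], [-173.66, 173.66]. Speed limits (degrees/s): [136.94, 136.94, 172.46, 180, 180, 180].

INTERFACE

Orientations are given as [roll, pitch, yaw] about the fixed x, y, z axes, in that order (R = Rz(yaw) Ry(pitch) Rx(roll)).
In Python, from plant import r gives the robot as it stands. The module is installed in compiled form; this text tells all that it offers.
- The arm moves only by the shell command python3 -m creep 'ROWS' [FORCE]. ROWS is JSON, a list of rows, each a list of 7 numbers: the turn, a rotation vector about the tool's x, y, z in rad, then the shift along the tool's x, y, z in cm, then the opening in per cent of the stroke, from 0 (shut) to 100 (fully open). In form: [[rx, ry, rz, x, y, z, fingers], ...]. A call has 1 to 8 rows; each row shifts and turns the commanded pose from where the row before left it, along the tool's axes as they then stand; what a row does not reach is not made up. A row lasts 1/10 s, in which the tool goes at most 50 mm and 8.59 degrees, less where a joint would pass 70% of its speed; a pose out of reach is approached as far as the arm can. A call is refused whole if a number of a shift passes 5 or a number of a turn 0.15, either way. A call with a gripper value outside its range is refused whole. The fingers move at their own pace and stop on an object; FORCE is the grip in N (left out, the last holds). Time passes only in rows, so rows that do not move let the fingers close. It gives the time, the measured TCP pose, the force and the opening at its end, in the units of the state.
- r.get_state(): the state, without advancing time (a new reading comes with each control period).
- r.capture(name): name is "scene" or "side" or "wrist"; returns (picture, depth): 420x560x3 uint8, blue, green, red; 420x560 float32, m along the optical axis (not along the pixel's ray), 0 where there is no reading.
- r.camera_info(name): a dict with "fovy" (degrees; the focal length in pixels is half the picture's height over the tangent of half this angle, whatever the lens; pixels are square), "cx", "cy" (the principal point, pixels), "camera_from_world" (4x4, takes a point from world to camera coordinates). Camera axes: x right, y down, z forward; pixel columns grow to the right and rows downward; lengths in m; the calibration is good to about 2 mm. A picture is of the moment at which its call begins: read the wrist's pose just before it. camera_info takes no time and is no camera call; for the wrist camera it gives the pose at the moment of the call.
- r.close_job(): hands the job in, once; it reports no verdict.
Trained networks look in the newest picture that a camera, given by its name, has taken for a name from the list of things; names that differ only in an ending like _2 or _b are one class to them, and where a whole thing is asked for, a point or a joint stands for the part that bears it (a point fixed in the world has none). Each returns a list of dicts, best first, with "score" (0 to 1); they miss things now and then, are a little off and sometimes report something else, mostly with a low value. They report only what shows in the picture. A call takes as long as a camera call. They do not tell look-alikes from the thing itself.
- r.look_for(query, camera): "rect" ([left, top, right, bottom] in pixels, round what is visible of it).
- r.masks_of(query, camera): "pixels" (420x560 bool, what is visible of it) and "rect" ([left, top, right, bottom] in pixels, round what is visible of it).
The state is a dict: "time_s": time; "joints": joint angles; "qd": joint speeds; "joint_torque": joint torques, N m; "tcp_pos": TCP position; "eef_rot": TCP orientation; "contact_force": force on the tool from outside, world axes, zero at the start; "moment": the same for the moment, N m; "gripper_width": finger opening in m.
Only numpy, scipy, OpenCV 4.12 (cv2) and the standard library are available. Lean on these libraries where they do the work, as an engineer would, in place of code of your own. Each camera call takes 0.05 s, during which the arm holds its last target. There are 200 camera calls.

## Working session

There is one attempt and no reset: what is moved stays moved. The work goes in short steps, Python scripts to look and compute and a shell command to move; the robot and the scene stay as the last step left them, time stands still between calls to the robot, and variables do not carry over. Pictures are saved under pics/ and viewed, about 8 in all and at most 12, crops included, and the job is handed in when it is done.

```bash
mkdir -p pics; cat > h.py <<'E'
import numpy as np, cv2
from plant import r
from scipy.spatial.transform import Rotation as R
def cam(n):
    i=r.camera_info(n); T=np.array(i["camera_from_world"]); f=210/np.tan(np.radians(i["fovy"])/2)
    return T,f,i["cx"],i["cy"]
def cloud(depth,n,c=None):
    T,f,cx,cy=c or cam(n); v,u=np.mgrid[:420,:560]; z=depth
    P=np.stack([(u-cx)/f*z,(v-cy)/f*z,z],-1)
    return (P-T[:3,3])@T[:3,:3]
def proj(p,n):
    T,f,cx,cy=cam(n); q=T[:3,:3]@np.array(p)+T[:3,3]; return q[0]/q[2]*f+cx,q[1]/q[2]*f+cy
E
python3 - <<'E'
from h import *
s=r.get_state(); print({k:np.round(v,3) for k,v in s.items()})
ims=[]
for n in ["scene","side"]:
    im,d=r.capture(n); W=cloud(d,n); np.savez(f"{n}.npz",im=im,d=d,W=W)
    a=im.copy()
    for q in ["pot_tapered","pot_straight","nest","tray","tub","spare_lid","brush"]:
        for m in r.masks_of(q,n)[:4]:
            k=m["pixels"]&(d>0); p=W[k]
            print(n,q,round(m["score"],2),np.round(m["rect"]), np.round(np.median(p,0),3),np.round(np.percentile(p,2,0),3),np.round(np.percentile(p,98,0),3), np.median(im[k],0))
    cv2.imwrite(f"pics/{n}1.png",a)
E
```

```text
{'time_s': np.float64(0.0), 'joints': array([ 9.0477e+01,  2.0591e+01,  6.3300e-01, -2.1000e-02, -7.0137e+01,
       -1.6507e+01]), 'qd': array([ 0.136,  0.022, -0.028,  0.055, -0.013, -0.115]), 'joint_torque': array([-1.0000e-03, -5.8272e+01,  2.9307e+01,  6.9970e+00,  7.0000e-03,
       -0.0000e+00]), 'tcp_pos': array([0.186, 0.648, 0.226]), 'eef_rot': array([  94.733,   89.902, -101.305]), 'contact_force': array([ 0.448, -0.774,  0.901]), 'moment': array([ 0.01 , -0.024,  0.051]), 'gripper_width': np.float64(0.087)}
scene pot_tapered 0.69 [210. 215. 242. 260.] [ 0.559 -0.1    0.047] [ 0.518 -0.131  0.01 ] [ 0.587 -0.058  0.067] [ 93. 103. 104.]
scene pot_tapered 0.64 [220. 306. 348. 386.] [ 0.78  -0.221  0.017] [ 0.716 -0.332  0.001] [ 0.834 -0.147  0.02 ] [107. 137. 171.]
scene pot_straight 0.97 [241. 162. 278. 201.] [0.53  0.072 0.052] [0.497 0.052 0.01 ] [0.552 0.129 0.066] [78. 86. 87.]
scene pot_straight 0.74 [211. 143. 243. 179.] [0.408 0.114 0.051] [0.351 0.086 0.009] [0.437 0.156 0.066] [ 10.  87. 176.]
scene pot_straight 0.66 [292. 148. 326. 178.] [0.583 0.202 0.05 ] [0.5
[... 1024 characters left out ...]
raight 0.67 [321. 251. 359. 284.] [0.396 0.14  0.054] [0.349 0.107 0.004] [0.435 0.172 0.065] [  0.  80. 181.]
side nest 0.61 [277. 326. 314. 374.] [0.511 0.355 0.07 ] [0.482 0.335 0.001] [0.543 0.397 0.099] [64. 68. 70.]
side tray 0.77 [252. 124. 322. 170.] [ 0.522 -0.364  0.017] [ 0.414 -0.427  0.002] [ 0.631 -0.26   0.051] [14. 13. 13.]
side tub 0.63 [146. 244. 201. 316.] [0.772 0.218 0.11 ] [0.728 0.15  0.009] [0.826 0.251 0.116] [26.5 46.   6. ]
side spare_lid 0.87 [205. 207. 241. 240.] [ 0.7   -0.015  0.008] [ 0.653 -0.065  0.001] [0.746 0.032 0.014] [41. 54. 34.]
side brush 0.71 [180. 150. 231. 195.] [ 0.783 -0.199  0.016] [ 0.717 -0.321  0.005] [ 0.833 -0.139  0.02 ] [ 98. 114. 120.]
```

```bash
python3 - <<'E'
from h import *
a=np.load("scene.npz"); b=np.load("side.npz")
L=cv2.resize(a["im"][90:290,190:340],None,fx=2.6,fy=2.6,interpolation=2)
Rr=cv2.resize(b["im"][170:390,230:370],None,fx=2.36,fy=2.36,interpolation=2)
h=min(len(L),len(Rr)); cv2.imwrite("pics/c1.png",np.hstack([L[:h],Rr[:h]]))
def both(x0,x1,y0,y1):
    P=np.vstack([c["W"][c["d"]>0].reshape(-1,3) for c in (a,b)])
    return P[(P[:,0]>x0)&(P[:,0]<x1)&(P[:,1]>y0)&(P[:,1]<y1)&(P[:,2]>.008)]
for n,bx in dict(tap=(.48,.62,-.16,-.02),strt=(.46,.6,.02,.165),nest=(.45,.57,.3,.43)).items():
    P=both(*bx)
    c,(w,h_),ang=cv2.minAreaRect((P[:,:2]*1000).astype(np.float32)); print(n,len(P),np.round(c),round(w),round(h_),round(ang,1),P[:,2].max())
    for lo in (.03,.05,.058): 
        Q=P[P[:,2]>lo]; print(lo,cv2.minAreaRect((Q[:,:2]*1000).astype(np.float32)))
E
```

```text
tap 1601 [553. -92.] 66 87 39.4 0.07022247173698438
0.03 ((555.9252319335938, -94.41156768798828), (66.18126678466797, 79.65177917480469), 40.49308395385742)
0.05 ((549.9104614257812, -88.53543853759766), (60.24836730957031, 56.609657287597656), 40.470157623291016)
0.058 ((542.3536376953125, -81.87503814697266), (48.642173767089844, 31.413265228271484), 38.33115768432617)
strt 1731 [519.  93.] 65 82 8.2 0.06853193807810602
0.03 ((519.390869140625, 92.99534606933594), (64.9261703491211, 82.09815979003906), 7.539326190948486)
0.05 ((518.8141479492188, 92.80380249023438), (55.59197235107422, 82.3129653930664), 8.265125274658203)
0.058 ((520.748291015625, 93.32461547851562), (43.084251403808594, 81.85332489013672), 11.187273025512695)
nest 2039 [513. 365.] 67 68 64.6 0.10215672212556468
0.03 ((512.7545776367188, 364.73651123046875), (66.75236511230469, 67.81049346923828), 64.649658203125)
0.05 ((512.7545776367188, 364.73651123046875), (66.75236511230469, 67.81049346923828), 64.649658203125)
0.058 ((512.7545776367188, 364.73651123046875), (66.75236511230469, 67.81049346923828), 64.649658203125)
```

View pics/c1.png

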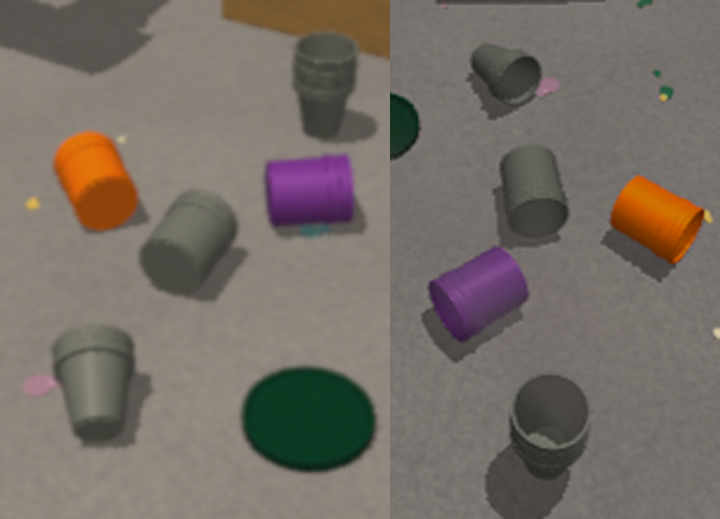

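Left crop (scene): the tapered pot is at about (226,237), mouth up and away. The straight grey pot is at (260,182). The orange pot at (227,161) and the purple one at (309,163) are look-alikes by colour. The nest is at (316,122) and stands upright. So grey (260,182) is pot_straight: full-width foot and no taper. The right crop (side) agrees.

```bash
cat >> h.py <<'E'
def go(pos,x,y,rows_rot=None):
    "print turn (tool rotvec) then shift (tool cm, after turn) to bring TCP to pos with tool axes x,y; tries both y signs"
    s=r.get_state(); C=R.from_euler("xyz",s["eef_rot"],degrees=True).as_matrix()
    x=np.array(x,float);x/=np.linalg.norm(x); best=None
    for sg in (1,-1):
        yy=np.array(y,float)*sg; yy-=x*(x@yy); yy/=np.linalg.norm(yy)
        M=np.stack([x,yy,np.cross(x,yy)],1); v=R.from_matrix(C.T@M).as_rotvec()
        d=M.T@(np.array(pos)-s["tcp_pos"])*100
        print("turn",np.round(v,3),"n>=",int(np.ceil(np.abs(v).max()/.149)),"then shift cm",np.round(d,2),"| no-turn shift",np.round(C.T@(np.array(pos)-s["tcp_pos"])*100,2))
    print("t",round(s["time_s"],2),"tcp",np.round(s["tcp_pos"],4),"x",np.round(C[:,0],3),"y",np.round(C[:,1],3),"w",round(s["gripper_width"],4),"j",np.round(s["joints"]),"F",np.round(s["contact_force"],1))
E
python3 - <<'E'
from h import *
a=np.radians(8.5)
go((.519,.093,.16),(0,0,-1),(np.cos(a),np.sin(a),0))
E
```

```text
turn [-1.999  0.     0.   ] n>= 14 then shift cm [ 6.66 24.68 59.88] | no-turn shift [  6.66  44.23 -47.31]
turn [ 1.143  0.    -0.   ] n>= 8 then shift cm [  6.66 -24.68 -59.88] | no-turn shift [  6.66  44.23 -47.31]
t 0.8 tcp [0.1864 0.6487 0.2266] x [-0.  0. -1.] y [-0.276 -0.961 -0.   ] w 0.0877 j [ 90.  21.   1.  -0. -70. -17.] F [ 0.2 -0.7 -0.4]
```

```bash
python3 -m creep '[[0.143,0,0,0,0,0,100],[0.143,0,0,0,0,0,100],[0.143,0,0,0,0,0,100],[0.143,0,0,0,0,0,100],[0.143,0,0,0,0,0,100],[0.143,0,0,0,0,0,100],[0.143,0,0,0,0,0,100],[0.143,0,0,0,0,0,100]]' && python3 -m creep '[[0,0,0,0.4,-1.7,-4,100],[0,0,0,0.4,-1.7,-4,100],[0,0,0,0.4,-1.7,-4,100],[0,0,0,0.4,-1.7,-4,100],[0,0,0,0.4,-1.7,-4,100],[0,0,0,0.4,-1.7,-4,100],[0,0,0,0.4,-1.7,-4,100],[0,0,0,0.4,-1.7,-4,100]]' && python3 -m creep '[[0,0,0,0.4,-1.6,-4,100],[0,0,0,0.4,-1.6,-4,100],[0,0,0,0.4,-1.6,-4,100],[0,0,0,0.4,-1.6,-4,100],[0,0,0,0.4,-1.6,-4,100],[0,0,0,0.4,-1.6,-4,100],[0,0,0,0,-1.6,-4,100],[0,0,0,0,0,0,100]]'
cat > w.py <<'E'
from h import *
import sys
q,f=sys.argv[1],sys.argv[2]
c=cam("wrist"); im,d=r.capture("wrist"); W=cloud(d,"wrist",c)
cv2.imwrite("pics/"+f,im); np.savez("wrist.npz",im=im,d=d,W=W)
for m in r.masks_of(q,"wrist")[:3]:
    k=m["pixels"]&(d>0); P=W[k]
    for lo in (.008,.035):
        Q=P[P[:,2]>lo]
        if len(Q)>20: print(q,round(m["score"],2),m["rect"],np.median(im[k],0),"lo",lo,[np.round(t,1) for t in cv2.minAreaRect((Q[:,:2]*1000).astype(np.float32))],np.round(np.percentile(Q,98,0),3))
E
python3 w.py pot_straight w1.png; python3 - <<'E'
from h import *
a=np.radians(8.5)
go((.519,.093,.013),(0,0,-1),(np.cos(a),np.sin(a),0))
E
```

```text
time_s: 1.6
tcp_pos: [0.1864, 0.6487, 0.2266]
eef_rot: [-32.1, 90.0, 66.0]
contact_force: [-0.5, -0.2, 0.1]
gripper_width: 0.0874
time_s: 2.4
tcp_pos: [0.3685, 0.3506, 0.1948]
eef_rot: [-39.3, 89.9, 59.1]
contact_force: [1.0, 0.6, -0.1]
gripper_width: 0.0878
time_s: 3.2
tcp_pos: [0.5212, 0.0878, 0.1703]
eef_rot: [156.6, 90.0, -105.2]
contact_force: [-0.6, 0.8, -0.3]
gripper_width: 0.0875
pot_straight 0.75 [357.3, 215.9, 451.0, 270.2] [ 57. 111. 214.] lo 0.008 [array([401.5, 102.3]), array([81.8, 39.3]), np.float64(10.9)] [0.436 0.125 0.061]
pot_straight 0.75 [357.3, 215.9, 451.0, 270.2] [ 57. 111. 214.] lo 0.035 [array([403.4, 102.6]), array([77.8, 39.3]), np.float64(10.9)] [0.426 0.117 0.061]
pot_straight 0.67 [244.2, 168.8, 318.4, 267.3] [ 93. 100. 101.] lo 0.008 [array([517.7,  92.1]), array([64.3, 76.4]), np.float64(7.6)] [0.547 0.128 0.064]
pot_straight 0.67 [244.2, 168.8, 318.4, 267.3] [ 93. 100. 101.] lo 0.035 [array([517.7,  92.1]), array([63.7, 76.4]), np.float64(7.6)] [0.547 0.128 0.065]
pot_straight 0.61 [161.7, 298.0, 256.1, 338.4] [96. 39. 81.] lo 0.008 [array([576.3, 146.5]), array([ 84.1, 153.7]), np.float64(6.9)] [0.605 0.215 0.062]
pot_straight 0.61 [161.7, 298.0, 256.1, 338.4] [96. 39. 81.] lo 0.035 [array([576.8, 142.3]), array([ 81. , 147.1]), np.float64(5.7)] [0.605 0.215 0.062]
turn [ 3.137 -0.     0.   ] n>= 22 then shift cm [15.74 -0.05 -0.27] | no-turn shift [15.74  0.05  0.27]
turn [-0.004 -0.    -0.   ] n>= 1 then shift cm [15.74  0.05  0.27] | no-turn shift [15.74  0.05  0.27]
t 3.3 tcp [0.5199 0.0904 0.1704] x [-0. -0. -1.] y [-0.99  -0.144  0.   ] w 0.0876 j [ 31.   9. -22.  -0. -58. -23.] F [ 0.1  0.  -0.4]
```

View pics/w1.png

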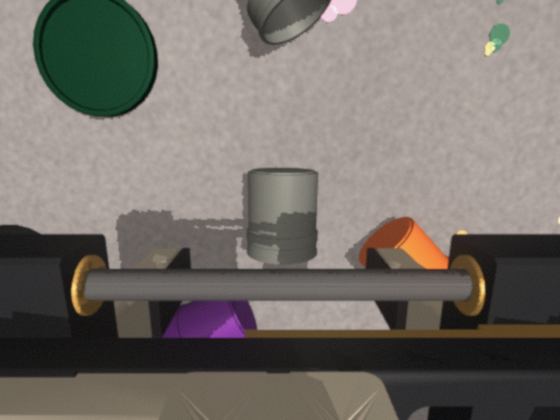

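```bash
python3 -m creep '[[0,0,0,4,0.2,0.2,100],[0,0,0,4,0,0,100],[0,0,0,4,0,0,100],[0,0,0,2,0,0,100],[0,0,0,1.5,0,0,100],[0,0,0,0,0,0,50],[0,0,0,0,0,0,30],[0,0,0,0,0,0,30]]' 15 && python3 -m creep '[[0,0,0,0,0,0,30],[0,0,0,0,0,0,30],[0,0,0,0,0,0,30],[0,0,0,0,0,0,30]]' && python3 -m creep '[[0,0,0,-3,0,0,30],[0,0,0,-4,0,0,30],[0,0,0,-5,0,0,30],[0,0,0,-4,0,0,30],[0,0,0,-3,0,0,30],[0,0,0,0,0,0,30]]'
python3 - <<'E'
from h import *
s=np.load("scene.npz"); b=np.load("side.npz")
P=np.vstack([c["W"][c["d"]>0].reshape(-1,3) for c in (s,b)])
Q=P[(P[:,0]>.38)&(P[:,0]<.66)&(P[:,1]<-.24)&(P[:,1]>-.46)&(P[:,2]>.035)&(P[:,2]<.06)]
print("tray",cv2.minAreaRect((Q[:,:2]*1000).astype(np.float32)))
go((.522,-.345,.19),(0,0,-1),(1,0,0))
E
```

```text
time_s: 4.1
tcp_pos: [0.518, 0.0941, 0.0167]
eef_rot: [-71.4, 89.9, 27.1]
contact_force: [1.3, -0.3, 0.1]
gripper_width: 0.0693
time_s: 4.5
tcp_pos: [0.518, 0.0938, 0.0166]
eef_rot: [-65.8, 89.9, 32.7]
contact_force: [-2.4, 2.5, 7.5]
gripper_width: 0.0611
time_s: 5.1
tcp_pos: [0.5197, 0.0939, 0.2108]
eef_rot: [-74.8, 89.5, 23.6]
contact_force: [0.3, 0.5, -0.8]
gripper_width: 0.0608
tray ((521.5130615234375, -345.5704345703125), (232.39991760253906, 176.6604766845703), 1.9417325258255005)
turn [-2.994 -0.013  0.004] n>= 21 then shift cm [ 2.08  0.23 43.89] | no-turn shift [  1.92   6.23 -43.46]
turn [0.147 0.003 0.008] n>= 1 then shift cm [  2.08  -0.23 -43.89] | no-turn shift [  1.92   6.23 -43.46]
t 5.1 tcp [0.5197 0.0939 0.2108] x [ 0.008  0.004 -1.   ] y [-0.989 -0.147 -0.009] w 0.0608 j [ 32.   7. -20.   0. -63. -23.] F [ 0.3  0.5 -0.8]
```

```bash
python3 -m creep '[[0.12,0,0,0,0,0,30],[0,0,0,0,0,-3,30],[0,0,0,0,0,-4.5,30],[0,0,0,0,0,-4.5,30],[0,0,0,0,0,-4.5,30],[0,0,0,0,0,-4.5,30],[0,0,0,0,0,-4.5,30],[0,0,0,0,0,-4.5,30]]' && python3 -m creep '[[0,0,0,0,0,-4.5,30],[0,0,0,0,0,-4.5,30],[0,0,0,0,0,-3,30],[0,0,0,0,0,0,30],[0,0,0,0,0,0,30]]'
python3 - <<'E'
from h import *
a=np.radians(1.9)
go((.522,-.345,.024),(0,0,-1),(np.cos(a),np.sin(a),0))
E
```

```text
time_s: 5.9
tcp_pos: [0.5247, -0.2085, 0.205]
eef_rot: [60.9, 90.0, 152.4]
contact_force: [1.3, 0.6, -0.3]
gripper_width: 0.0608
time_s: 6.4
tcp_pos: [0.5278, -0.3271, 0.2043]
eef_rot: [61.9, 89.9, 153.3]
contact_force: [0.1, 0.8, -1.3]
gripper_width: 0.0611
turn [ 3.133e+00 -3.000e-03 -1.000e-03] n>= 22 then shift cm [18.03 -0.64  1.76] | no-turn shift [18.03  0.6  -1.79]
turn [-0.008  0.001 -0.002] n>= 1 then shift cm [18.03  0.64 -1.76] | no-turn shift [18.03  0.6  -1.79]
t 6.4 tcp [ 0.5278 -0.3271  0.2043] x [-0.002  0.001 -1.   ] y [-1.    -0.025  0.002] w 0.0611 j [-14.  16.  -8.  -0. -65.  15.] F [ 0.1  0.8 -1.3]
```

```bash
python3 -m creep '[[0,0,0,4,0.6,-1.8,30],[0,0,0,4,0,0,30],[0,0,0,4,0,0,30],[0,0,0,3,0,0,30],[0,0,0,2,0,0,30],[0,0,0,0.8,0,0,30],[0,0,0,0,0,0,30]]'; python3 - <<'E'
from h import *
go((.522,-.345,.023),(0,0,-1),(1,.033,0))
E
```

```text
time_s: 7.1
tcp_pos: [0.5228, -0.3437, 0.0267]
eef_rot: [69.1, 89.9, 160.7]
contact_force: [0.1, -0.4, -0.1]
gripper_width: 0.0607
turn [ 3.137e+00 -3.000e-03 -1.000e-03] n>= 22 then shift cm [ 0.37 -0.08  0.13] | no-turn shift [ 0.37  0.08 -0.13]
turn [-0.005  0.001 -0.002] n>= 1 then shift cm [ 0.37  0.08 -0.13] | no-turn shift [ 0.37  0.08 -0.13]
t 7.1 tcp [ 0.5228 -0.3437  0.0267] x [-0.002  0.001 -1.   ] y [-1.    -0.028  0.002] w 0.0607 j [-15.  27. -19.  -0. -45.  17.] F [ 0.1 -0.4 -0.1]
```

```bash
python3 -m creep '[[0,0,0,0.4,0,0,30],[0,0,0,0,0,0,70],[0,0,0,0,0,0,100],[0,0,0,0,0,0,100],[0,0,0,0,0,0,100]]' && python3 -m creep '[[0,0,0,-3,0,0,100],[0,0,0,-5,0,0,100],[0,0,0,-5,0,0,100],[0,0,0,-5,0,0,100],[0,0,0,-3,0,0,100],[0,0,0,0,0,0,100]]'; python3 - <<'E'
from h import *
go((.537,-.073,.2),(0,0,-1),(.76,.65,0))
im,d=r.capture("side"); W=cloud(d,"side"); Q=W[(W[...,0]>.43)&(W[...,0]<.62)&(W[...,1]>-.415)&(W[...,1]<-.275)&(W[...,2]>.02)&(W[...,2]<.08)]
print(cv2.minAreaRect((Q[:,:2]*1000).astype(np.float32)),Q.max(0))
E
```

```text
time_s: 7.6
tcp_pos: [0.5235, -0.345, 0.0242]
eef_rot: [-110.9, 89.9, -19.3]
contact_force: [0.2, 0.2, -0.6]
gripper_width: 0.08
time_s: 8.2
tcp_pos: [0.5254, -0.3461, 0.2399]
eef_rot: [-115.9, 89.4, -24.3]
contact_force: [-0.3, 0.5, -0.3]
gripper_width: 0.0877
turn [2.461 0.009 0.009] n>= 17 then shift cm [  3.99  18.63 -20.  ] | no-turn shift [ 3.89 -1.88 27.28]
turn [-0.68  -0.007  0.007] n>= 5 then shift cm [  3.99 -18.63  20.  ] | no-turn shift [ 3.89 -1.88 27.28]
t 8.2 tcp [ 0.5254 -0.3461  0.2399] x [ 0.009 -0.004 -1.   ] y [-1.    -0.027 -0.009] w 0.0877 j [-16.  15.  -5.   0. -69.  17.] F [-0.3  0.5 -0.3]
((541.8366088867188, -368.52703857421875), (88.81800842285156, 153.5076904296875), 29.782878875732422) [ 0.61802653 -0.30357321  0.07130542]
```

```bash
python3 -m creep '[[-0.136,0,0,0,0,0,100],[-0.136,0,0,0,0,0,100],[-0.136,0,0,0,0,0,100],[-0.136,0,0,0,0,0,100],[-0.136,0,0,0,0,0,100],[0,0,0,0,-3,3.3,100],[0,0,0,0,-4,4.3,100],[0,0,0,0,-4,4.3,100]]' && python3 -m creep '[[0,0,0,0,-4,4.3,100],[0,0,0,0,-3.6,3.8,100],[0,0,0,0,0,0,100],[0,0,0,0,0,0,100]]'; python3 w.py pot_tapered w2.png; python3 - <<'E'
from h import *
go((.537,-.073,.2),(0,0,-1),(.76,.65,0))
E
```

```text
time_s: 9.05
tcp_pos: [0.5277, -0.1991, 0.2318]
eef_rot: [40.0, 89.9, 170.4]
contact_force: [1.2, 1.1, 0.4]
gripper_width: 0.0877
time_s: 9.45
tcp_pos: [0.533, -0.0991, 0.2326]
eef_rot: [50.2, 89.9, -179.1]
contact_force: [-0.0, -0.5, 0.5]
gripper_width: 0.0873
pot_tapered 0.67 [232.9, 149.2, 292.1, 223.2] [ 93.  99. 101.] lo 0.008 [array([553.2, -97.2]), array([64.2, 74.6]), np.float64(37.4)] [ 0.582 -0.059  0.066]
pot_tapered 0.67 [232.9, 149.2, 292.1, 223.2] [ 93.  99. 101.] lo 0.035 [array([553.1, -97.1]), array([64.2, 74.4]), np.float64(37.4)] [ 0.579 -0.059  0.066]
turn [ 3.141e+00 -2.000e-03 -1.000e-03] n>= 22 then shift cm [ 3.28  2.12 -1.86] | no-turn shift [ 3.27 -2.12  1.86]
turn [-0.001  0.001 -0.001] n>= 1 then shift cm [ 3.28 -2.12  1.86] | no-turn shift [ 3.27 -2.12  1.86]
t 9.55 tcp [ 0.533  -0.1009  0.2328] x [-0.002 -0.    -1.   ] y [-0.76  -0.649  0.001] w 0.0876 j [ 10.   8. -15.  -0. -67.  31.] F [ 1.  -0.8  0.4]
```

View pics/w2.png

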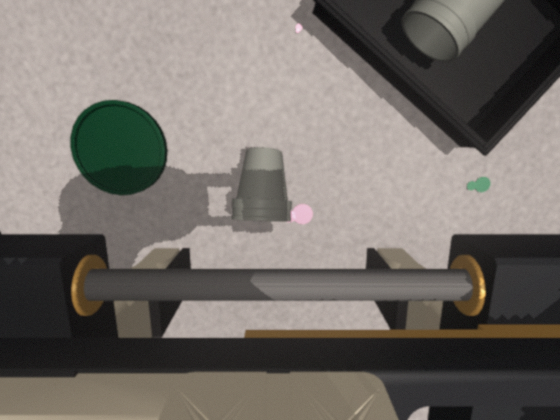

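```bash
python3 -m creep '[[0,0.13,0,0,0,0,100],[0,0.13,0,0,0,0,100],[0,0.13,0,0,0,0,100],[0,0.13,0,0,0,0,100],[0,0.13,0,0,0,0,100],[0,0,0,0,0,0,100],[0,0,0,0,0,0,100]]' 20; cat > g.py <<'E'
from h import *
m=np.array([-.65,.76,0]); m/=np.linalg.norm(m)
x=-m*np.sin(.65)+np.array([0,0,-np.cos(.65)])
S=np.array([.535,-.0735,.034])
go(S+.019*x-.09*x,x,(.76,.65,0)); go(S+.019*x,x,(.76,.65,0))
E
python3 g.py
```

```text
time_s: 10.25
tcp_pos: [0.533, -0.1049, 0.2338]
eef_rot: [179.4, 54.7, -50.3]
contact_force: [0.3, -0.3, 0.5]
gripper_width: 0.0874
turn [ 3.139 -0.014 -0.055] n>= 22 then shift cm [  7.44   2.19 -13.89] | no-turn shift [ 7.9  -2.23 13.63]
turn [-0.002  0.035 -0.009] n>= 1 then shift cm [ 7.44 -2.19 13.89] | no-turn shift [ 7.9  -2.23 13.63]
t 10.25 tcp [ 0.533  -0.1049  0.2338] x [ 0.368 -0.444 -0.817] y [-0.765 -0.644  0.006] w 0.0874 j [ 26.  -3. -53.  53. -44. -26.] F [ 0.3 -0.3  0.5]
turn [ 3.139 -0.014 -0.055] n>= 22 then shift cm [ 16.44   2.19 -13.89] | no-turn shift [16.89 -2.31 13.32]
turn [-0.002  0.035 -0.009] n>= 1 then shift cm [16.44 -2.19 13.89] | no-turn shift [16.89 -2.31 13.32]
t 10.25 tcp [ 0.533  -0.1049  0.2338] x [ 0.368 -0.444 -0.817] y [-0.765 -0.644  0.006] w 0.0874 j [ 26.  -3. -53.  53. -44. -26.] F [ 0.3 -0.3  0.5]
```

```bash
python3 -m creep '[[0,-0.12,0,0,0,0,100],[0,-0.1,0,0,0,0,100],[0,0,0,0,0,0,100]]' 20; sed -i 's/\.65)/.4)/g' g.py
python3 g.py
```

```text
time_s: 10.55
tcp_pos: [0.5365, -0.1032, 0.2361]
eef_rot: [-179.8, 67.1, -49.8]
contact_force: [-0.1, 0.6, 0.4]
gripper_width: 0.0875
turn [ 3.132e+00 -3.000e-03 -2.000e-03] n>= 22 then shift cm [ 10.6    1.82 -10.04] | no-turn shift [10.61 -1.74 10.04]
turn [-0.009  0.001 -0.002] n>= 1 then shift cm [10.6  -1.82 10.04] | no-turn shift [10.61 -1.74 10.04]
t 10.55 tcp [ 0.5365 -0.1032  0.2361] x [ 0.251 -0.297 -0.922] y [-0.766 -0.643 -0.002] w 0.0875 j [ 23.  -1. -40.  30. -48.  -3.] F [-0.1  0.6  0.4]
turn [ 3.132e+00 -3.000e-03 -2.000e-03] n>= 22 then shift cm [ 19.6    1.82 -10.04] | no-turn shift [19.61 -1.76 10.03]
turn [-0.009  0.001 -0.002] n>= 1 then shift cm [19.6  -1.82 10.04] | no-turn shift [19.61 -1.76 10.03]
t 10.55 tcp [ 0.5365 -0.1032  0.2361] x [ 0.251 -0.297 -0.922] y [-0.766 -0.643 -0.002] w 0.0875 j [ 23.  -1. -40.  30. -48.  -3.] F [-0.1  0.6  0.4]
```

```bash
python3 -m creep '[[0,0,0,2.6,-0.45,2.5,100],[0,0,0,2.7,-0.45,2.5,100],[0,0,0,2.7,-0.45,2.5,100],[0,0,0,2.6,-0.45,2.5,100],[0,0,0,0,0,0,100],[0,0,0,0,0,0,100]]'
python3 g.py
```

```text
time_s: 11.15
tcp_pos: [0.5149, -0.0553, 0.0976]
eef_rot: [179.1, 66.8, -50.7]
contact_force: [0.9, 0.5, 0.9]
gripper_width: 0.0875
turn [ 3.137 -0.014  0.007] n>= 22 then shift cm [-0.2   0.34 -0.  ] | no-turn shift [-0.2  -0.34  0.  ]
turn [-0.004 -0.005 -0.009] n>= 1 then shift cm [-0.2  -0.34  0.  ] | no-turn shift [-0.2  -0.34  0.  ]
t 11.15 tcp [ 0.5149 -0.0553  0.0976] x [ 0.249 -0.305 -0.919] y [-0.765 -0.644  0.006] w 0.0875 j [ 25.   7. -57.  50. -30. -30.] F [0.9 0.5 0.9]
turn [ 3.137 -0.014  0.007] n>= 22 then shift cm [ 8.8   0.34 -0.  ] | no-turn shift [ 8.8  -0.42  0.05]
turn [-0.004 -0.005 -0.009] n>= 1 then shift cm [ 8.8  -0.34  0.  ] | no-turn shift [ 8.8  -0.42  0.05]
t 11.15 tcp [ 0.5149 -0.0553  0.0976] x [ 0.249 -0.305 -0.919] y [-0.765 -0.644  0.006] w 0.0875 j [ 25.   7. -57.  50. -30. -30.] F [0.9 0.5 0.9]
```

```bash
python3 -m creep '[[0,-0.12,0,0,0,0,100],[0,-0.1,0,0,0,0,100],[0,0,0,0,0,0,100]]' 20; sed -i 's/\.4)/.18)/g' g.py
python3 g.py
```

```text
time_s: 11.45
tcp_pos: [0.5199, -0.0599, 0.102]
eef_rot: [178.8, 75.5, -51.5]
contact_force: [-0.8, 0.6, -0.2]
gripper_width: 0.0875
turn [ 3.125 -0.013  0.115] n>= 21 then shift cm [-0.04  0.27  0.76] | no-turn shift [ 0.01 -0.28 -0.76]
turn [-0.015 -0.073 -0.009] n>= 1 then shift cm [-0.04 -0.27 -0.76] | no-turn shift [ 0.01 -0.28 -0.76]
t 11.45 tcp [ 0.5199 -0.0599  0.102 ] x [ 0.156 -0.196 -0.968] y [-0.77  -0.638  0.005] w 0.0875 j [ 24.   8. -45.  25. -35.  -5.] F [-0.8  0.6 -0.2]
turn [ 3.125 -0.013  0.115] n>= 21 then shift cm [8.96 0.27 0.76] | no-turn shift [ 8.98 -0.35 -0.1 ]
turn [-0.015 -0.073 -0.009] n>= 1 then shift cm [ 8.96 -0.27 -0.76] | no-turn shift [ 8.98 -0.35 -0.1 ]
t 11.45 tcp [ 0.5199 -0.0599  0.102 ] x [ 0.156 -0.196 -0.968] y [-0.77  -0.638  0.005] w 0.0875 j [ 24.   8. -45.  25. -35.  -5.] F [-0.8  0.6 -0.2]
```

```bash
python3 -m creep '[[0,-0.07,0,0,0,0,100],[0,0,0,1.5,-0.3,-0.8,100],[0,0,0,2,0,0,100],[0,0,0,2,0,0,100],[0,0,0,0,0,0,100],[0,0,0,0,0,0,100]]' 20
python3 g.py
```

```text
time_s: 12.05
tcp_pos: [0.5313, -0.0739, 0.0485]
eef_rot: [176.4, 79.2, -53.8]
contact_force: [0.6, 0.5, 0.9]
gripper_width: 0.0876
turn [ 3.13  -0.022  0.013] n>= 22 then shift cm [-5.64  0.31 -0.05] | no-turn shift [-5.64 -0.23  0.01]
turn [-0.011 -0.008 -0.014] n>= 1 then shift cm [-5.64 -0.31  0.05] | no-turn shift [-5.64 -0.23  0.01]
t 12.05 tcp [ 0.5313 -0.0739  0.0485] x [ 0.111 -0.152 -0.982] y [-0.769 -0.64   0.012] w 0.0876 j [ 19.  15. -44.  21. -30.   2.] F [0.6 0.5 0.9]
turn [ 3.13  -0.022  0.013] n>= 22 then shift cm [ 3.36  0.31 -0.05] | no-turn shift [ 3.36 -0.36  0.09]
turn [-0.011 -0.008 -0.014] n>= 1 then shift cm [ 3.36 -0.31  0.05] | no-turn shift [ 3.36 -0.36  0.09]
t 12.05 tcp [ 0.5313 -0.0739  0.0485] x [ 0.111 -0.152 -0.982] y [-0.769 -0.64   0.012] w 0.0876 j [ 19.  15. -44.  21. -30.   2.] F [0.6 0.5 0.9]
```

```bash
python3 -m creep '[[0,0,0,1.7,-0.3,0,100],[0,0,0,1.6,0,0,100],[0,0,0,0,0,0,100],[0,0,0,0,0,0,30],[0,0,0,0,0,0,30],[0,0,0,0,0,0,30],[0,0,0,0,0,0,30],[0,0,0,0,0,0,30]]' 20
python3 g.py; python3 w.py pot_tapered w3.png
```

```text
time_s: 12.85
tcp_pos: [0.5375, -0.0764, 0.0159]
eef_rot: [176.8, 79.2, -53.3]
contact_force: [-1.1, 0.8, 4.7]
gripper_width: 0.064
turn [ 3.131 -0.02   0.012] n>= 22 then shift cm [-8.95  0.   -0.05] | no-turn shift [-8.95  0.11 -0.02]
turn [-0.011 -0.008 -0.013] n>= 1 then shift cm [-8.95 -0.    0.05] | no-turn shift [-8.95  0.11 -0.02]
t 12.85 tcp [ 0.5375 -0.0764  0.0159] x [ 0.112 -0.15  -0.982] y [-0.768 -0.64   0.01 ] w 0.064 j [ 18.  18. -46.  26. -24.  -2.] F [-1.1  0.8  4.7]
turn [ 3.131 -0.02   0.012] n>= 22 then shift cm [ 0.05  0.   -0.05] | no-turn shift [ 0.05 -0.    0.05]
turn [-0.011 -0.008 -0.013] n>= 1 then shift cm [ 0.05 -0.    0.05] | no-turn shift [ 0.05 -0.    0.05]
t 12.85 tcp [ 0.5375 -0.0764  0.0159] x [ 0.112 -0.15  -0.982] y [-0.768 -0.64   0.01 ] w 0.064 j [ 18.  18. -46.  26. -24.  -2.] F [-1.1  0.8  4.7]
pot_tapered 0.76 [205.2, 127.4, 350.8, 314.4] [113. 122. 124.] lo 0.008 [array([554.4, -97.2]), array([64.2, 74.7]), np.float64(38.5)] [ 0.582 -0.063  0.066]
pot_tapered 0.76 [205.2, 127.4, 350.8, 314.4] [113. 122. 124.] lo 0.035 [array([554.2, -97.2]), array([63.9, 74.5]), np.float64(38.5)] [ 0.58  -0.063  0.066]
```

```bash
python3 -m creep '[[0,0,0,-3,0,0,30],[0,0,0,-4,0,0,30],[0,0,0,-4,0,0,30],[0,0,0,-4,0,0,30],[0,0,0,-3,0,0,30],[0,-0.134,0,0,0,0,30],[0,-0.134,0,0,0,0,30],[0,-0.134,0,0,0,0,30]]' 20 && python3 -m creep '[[0,-0.134,0,0,0,0,30],[0,-0.134,0,0,0,0,30],[0,-0.134,0,0,0,0,30],[0,-0.134,0,0,0,0,30],[0,-0.134,0,0,0,0,30],[0,-0.134,0,0,0,0,30],[0,-0.134,0,0,0,0,30],[0,0,0,0,0,0,30]]'
cat > s.py <<'E'
from h import *
# standing target: pot z up. tool x final = m cos(a) - z sin(a); keep current heading
s=r.get_state(); C=R.from_euler("xyz",s["eef_rot"],degrees=True).as_matrix()
h=np.array([C[0,0],C[1,0],0]); h/=np.linalg.norm(h); a=np.pi/2-(1.337-.19)
x=h*np.cos(a)-np.array([0,0,np.sin(a)]); print("down angle now",np.degrees(np.arcsin(-C[2,0])),"want",np.degrees(a))
go(s["tcp_pos"],x,np.cross([0,0,1],h))
E
python3 s.py
```

```text
time_s: 13.75
tcp_pos: [0.5179, -0.0479, 0.1938]
eef_rot: [1.7, 77.4, 131.6]
contact_force: [0.1, -1.1, -1.0]
gripper_width: 0.0642
time_s: 14.55
tcp_pos: [0.5159, -0.0504, 0.1858]
eef_rot: [1.2, 23.1, 130.0]
contact_force: [-0.2, -0.5, -1.6]
gripper_width: 0.0641
down angle now 23.1053357748926 want 24.281740898494576
turn [-0.021  0.021 -0.   ] n>= 1 then shift cm [0. 0. 0.] | no-turn shift [0. 0. 0.]
turn [ 3.121 -0.    -0.032] n>= 21 then shift cm [0. 0. 0.] | no-turn shift [0. 0. 0.]
t 14.55 tcp [ 0.5159 -0.0504  0.1858] x [-0.592  0.704 -0.392] y [-0.771 -0.637  0.019] w 0.0641 j [ -13.   44.   20.  -40. -121.   49.] F [-0.2 -0.5 -1.6]
```

```bash
cat > v.py <<'E'
from h import *
import sys
f,c,half=sys.argv[1],eval(sys.argv[2]),int(sys.argv[3]); out=[]
for n in ("scene","side"):
    im,d=r.capture(n); np.savez(n+"2.npz",im=im,d=d,W=cloud(d,n)); u,v=map(int,proj(c,n)); u=min(max(u,half),559-half); v=min(max(v,half),419-half)
    out.append(cv2.resize(im[v-half:v+half,u-half:u+half],(400,400),interpolation=2)); print(n,"crop origin",u-half,v-half)
cv2.imwrite("pics/"+f,np.hstack(out))
E
python3 v.py s1.png "(.527,-.064,.16)" 50
```

```text
scene crop origin 169 124
side crop origin 237 120
```

View pics/s1.png

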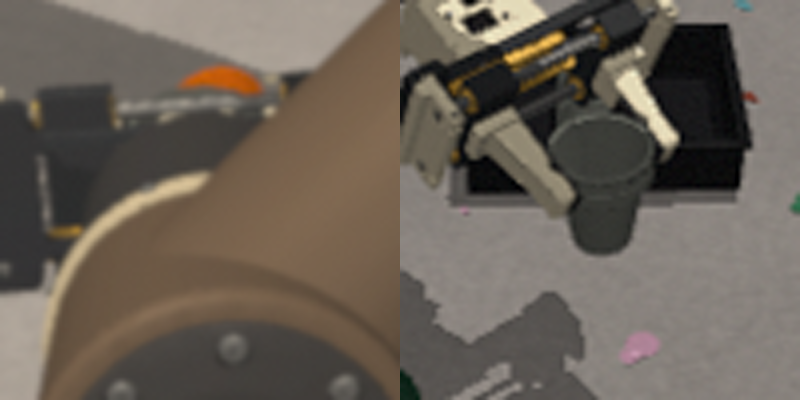

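```bash
python3 -m creep '[[-0.02,0.02,0,0,0,0,30],[0,0,0,0.82,0,-1.82,30],[0,0,0,0.82,0,-1.82,30],[0,0,0,0.82,0,-1.82,30],[0,0,0,0.82,0,-1.82,30],[0,0,0,0.82,0,-1.82,30],[0,0,0,0.41,0,-0.91,30],[0,0,0,0,0,0,30]]'; python3 s.py; python3 v.py s2.png "(.527,-.064,.05)" 40; python3 - <<'E'
from h import *
a=np.load("side2.npz"); W=a["W"]; W=W[a["d"]>0]
Q=W[(abs(W[:,0]-.527)<.05)&(abs(W[:,1]+.064)<.05)&(W[:,2]>.004)&(W[:,2]<.1)]
for z in np.arange(.005,.1,.01):
    q=Q[(Q[:,2]>=z)&(Q[:,2]<z+.01)]
    if len(q): print(round(z,3),len(q),np.round(q.min(0)*1000),np.round(q.max(0)*1000))
E
```

```text
time_s: 15.45
tcp_pos: [0.5178, -0.0501, 0.08]
eef_rot: [-0.3, 24.9, 130.1]
contact_force: [-0.1, 0.3, 0.4]
gripper_width: 0.0643
down angle now 24.904715975950324 want 24.281740898494576
turn [ 0.005 -0.011 -0.   ] n>= 1 then shift cm [0. 0. 0.] | no-turn shift [0. 0. 0.]
turn [-3.137  0.    -0.017] n>= 22 then shift cm [0. 0. 0.] | no-turn shift [0. 0. 0.]
t 15.45 tcp [ 0.5178 -0.0501  0.08  ] x [-0.585  0.693 -0.421] y [-0.763 -0.646 -0.004] w 0.0643 j [ -12.   50.   17.  -37. -112.   56.] F [-0.1  0.3  0.4]
scene crop origin 183 177
side crop origin 245 161
0.015 3 [515. -54.  24.] [543. -47.  25.]
0.025 26 [513. -57.  25.] [549. -42.  35.]
0.035 30 [510. -90.  35.] [552. -40.  45.]
0.045 47 [511. -89.  45.] [552. -38.  55.]
0.055 66 [508. -89.  55.] [549. -37.  65.]
0.065 65 [497. -90.  65.] [555. -34.  75.]
0.075 119 [489. -91.  75.] [576. -22.  85.]
0.085 186 [ 484. -114.   85.] [576. -18.  95.]
0.095 150 [ 487. -111.   95.] [576. -18. 100.]
```

View pics/s2.png

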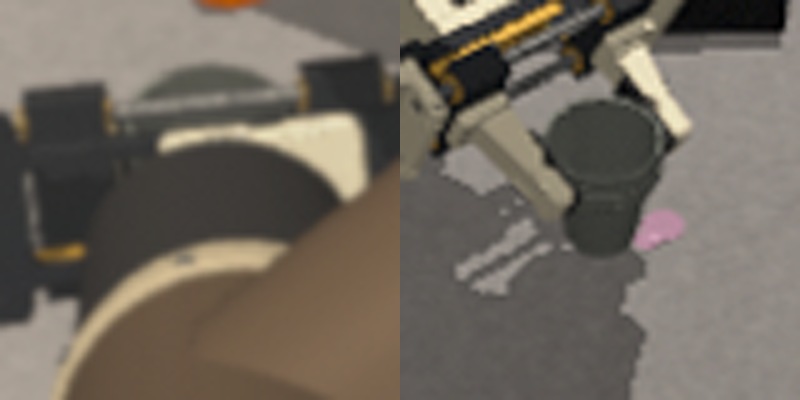

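```bash
python3 -m creep '[[0,0,0,0.32,0,-0.68,30],[0,0,0,0.32,0,-0.68,30],[0,0,0,0,0,0,30]]'; python3 -m creep '[[0,0,0,0.084,0,-0.18,30],[0,0,0,0,0,0,30]]'; python3 -m creep '[[0,0,0,0.084,0,-0.18,30],[0,0,0,0,0,0,30]]'; python3 -m creep '[[0,0,0,0.084,0,-0.18,30],[0,0,0,0,0,0,30]]'
```

```text
time_s: 15.85
tcp_pos: [0.5183, -0.0501, 0.0664]
eef_rot: [-0.4, 25.0, 130.1]
contact_force: [0.0, -0.1, -1.4]
gripper_width: 0.0643
time_s: 16.05
tcp_pos: [0.5187, -0.0503, 0.0652]
eef_rot: [-0.4, 25.1, 130.1]
contact_force: [0.3, -0.3, -1.3]
gripper_width: 0.0641
time_s: 16.25
tcp_pos: [0.5187, -0.0502, 0.0631]
eef_rot: [-0.4, 25.1, 130.1]
contact_force: [0.5, 0.7, -1.2]
gripper_width: 0.0639
time_s: 16.45
tcp_pos: [0.5186, -0.0502, 0.061]
eef_rot: [-0.4, 25.1, 130.1]
contact_force: [-0.1, -0.7, 0.4]
gripper_width: 0.0642
```

```bash
for i in 1; do python3 -m creep '[[0,0,0,0.042,0,-0.09,30],[0,0,0,0,0,0,30]]'; python3 -m creep '[[0,0,0,0.042,0,-0.09,30],[0,0,0,0,0,0,30]]';python3 -m creep '[[0,0,0,0.042,0,-0.09,30],[0,0,0,0,0,0,30]]'; done | grep -E "pos|force"
```

```text
tcp_pos: [0.5187, -0.0502, 0.0601]
contact_force: [0.5, -0.1, 0.2]
tcp_pos: [0.5187, -0.0502, 0.0591]
contact_force: [-0.5, -0.4, -0.2]
tcp_pos: [0.5187, -0.0502, 0.0584]
contact_force: [-0.2, -0.1, 1.1]
```

```bash
(python3 -m creep '[[0,0,0,0.042,0,-0.09,30],[0,0,0,0,0,0,30],[0,0,0,0,0,0,30]]'; python3 -m creep '[[0,0,0,0.042,0,-0.09,30],[0,0,0,0,0,0,30],[0,0,0,0,0,0,30]]' ) | grep -E "pos|force"
```

```text
tcp_pos: [0.5188, -0.0504, 0.0583]
contact_force: [1.7, -0.6, 6.0]
tcp_pos: [0.5187, -0.0504, 0.0582]
contact_force: [1.1, -0.7, 10.4]
```

```bash
python3 -m creep '[[0,0,0,-0.06,0,0.13,30],[0,0,0,0,0,0,30],[0,0,0,0,0,0,60],[0,0,0,0,0,0,100],[0,0,0,0,0,0,100],[0,0,0,0,0,0,100],[0,0,0,0,0,0,100],[0,0,0,0,0,0,100]]'; python3 w.py pot_tapered w4.png; python3 - <<'E'
from h import *
W=np.load("wrist.npz"); d=W["d"];W=W["W"][d>0]
Q=W[(abs(W[:,0]-.53)<.06)&(abs(W[:,1]+.065)<.06)&(W[:,2]>.066)&(W[:,2]<.09)]
print(len(Q),Q.min(0) if len(Q) else 0,Q.max(0) if len(Q) else 0)
E
```

```text
time_s: 18.45
tcp_pos: [0.5187, -0.0502, 0.0575]
eef_rot: [-0.4, 25.1, 130.1]
contact_force: [-1.2, 0.6, -0.0]
gripper_width: 0.0872
pot_tapered 0.76 [206.5, 128.3, 356.6, 313.1] [100. 107. 108.] lo 0.008 [array([ 44.2, 645. ]), array([ 609. , 1797.2]), np.float64(49.9)] [ 0.562 -0.058  0.075]
pot_tapered 0.76 [206.5, 128.3, 356.6, 313.1] [100. 107. 108.] lo 0.035 [array([ 49.8, 662.3]), array([ 599.2, 1798.7]), np.float64(51.3)] [ 0.562 -0.057  0.076]
6836 [ 0.4940587  -0.1249997   0.06600356] [ 0.58999233 -0.03322617  0.0861293 ]
```

View pics/w4.png

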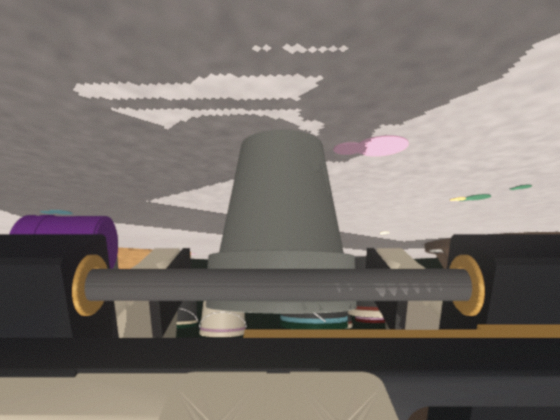

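```bash
python3 -m creep '[[0,0,0,-1,0,0,100],[0,0,0,-2,0,0,100],[0,0,0,-3,0,0,100],[0,0,0,-3,0,0,100],[0,0,0,-3,0,1,100],[0,0,0,-2,0,4,100],[0,0,0,0,0,4,100],[0,0,0,0,0,4,100]]' && python3 -m creep '[[0,0.13,0,0,0,0,100],[0,0.13,0,0,0,0,100],[0,0.13,0,0,0,0,100],[0,0.13,0,0,0,0,100],[0,0.13,0,0,0,0,100],[0,0.13,0,0,0,0,100],[0,0.13,0,0,0,0,100],[0,0.13,0,0,0,0,100]]' && python3 -m creep '[[0,0.1,0,0,0,0,100],[0,0,0,0,0,0,100],[0,0,0,0,0,0,100]]'
cat > p.py <<'E'
from h import *
import sys
# fit circle of rim top from fixed cameras; args x y zrim
x0,y0,z0=map(float,sys.argv[1:4]); P=[]
for n in ("scene","side"):
    im,d=r.capture(n); W=cloud(d,n)[d>0]; k=(np.hypot(W[:,0]-x0,W[:,1]-y0)<.055)&(W[:,2]>z0-.02)&(W[:,2]<z0+.01)
    Q=W[k]; P.append(Q); print(n,len(Q),np.round(Q.max(0) if len(Q) else 0,3))
P=np.vstack(P); c,rad=cv2.minEnclosingCircle((P[:,:2]*1000).astype(np.float32)); print("circle",np.round(c,1),round(rad,1),"rect",cv2.minAreaRect((P[:,:2]*1000).astype(np.float32)))
E
python3 p.py .53 -.0634 .076;  python3 -c "
from h import *
go((.53,-.0634,.15),(0,0,-1),(.77,.64,0))"
```

```text
time_s: 19.35
tcp_pos: [0.5642, -0.1065, 0.2359]
eef_rot: [-0.4, 25.1, 130.0]
contact_force: [0.4, -1.0, 0.1]
gripper_width: 0.0877
time_s: 20.15
tcp_pos: [0.5653, -0.1061, 0.2368]
eef_rot: [-6.5, 85.0, 123.8]
contact_force: [1.1, 0.2, -0.1]
gripper_width: 0.0878
time_s: 20.45
tcp_pos: [0.564, -0.1052, 0.236]
eef_rot: [-131.9, 89.4, -1.6]
contact_force: [0.1, 0.3, 0.9]
gripper_width: 0.0874
scene 593 [ 0.564 -0.032  0.079]
side 308 [ 0.563 -0.029  0.08 ]
circle [531.  -63.7] 34.3 rect ((531.8413696289062, -64.36064147949219), (65.41907501220703, 66.0639419555664), 50.75796890258789)
turn [-3.133 -0.011 -0.01 ] n>= 22 then shift cm [ 8.53  0.03 -5.5 ] | no-turn shift [ 8.49 -0.02  5.55]
turn [ 0.008 -0.006  0.007] n>= 1 then shift cm [ 8.53 -0.03  5.5 ] | no-turn shift [ 8.49 -0.02  5.55]
t 20.55 tcp [ 0.5649 -0.1059  0.2353] x [ 0.01 -0.   -1.  ] y [-0.764 -0.646 -0.007] w 0.0875 j [  9.  10. -12.   0. -67.  31.] F [ 0.  -0.1 -0.9]
```

```bash
python3 -m creep '[[0.008,-0.006,0.007,0,0,0,100],[0,0,0,2.8,0,2.8,100],[0,0,0,2.8,0,2.7,100],[0,0,0,2.8,0,0,100],[0,0,0,0,0,0,100],[0,0,0,0,0,0,100]]';  python3 -c "
from h import *
go((.5312,-.064,.0570),(0,0,-1),(.77,.64,0))"
```

```text
time_s: 21.15
tcp_pos: [0.5298, -0.0641, 0.1509]
eef_rot: [110.6, 89.9, -119.6]
contact_force: [0.1, 0.7, 1.2]
gripper_width: 0.0875
turn [-3.141e+00  3.000e-03 -1.000e-03] n>= 22 then shift cm [9.39 0.12 0.08] | no-turn shift [ 9.39 -0.13 -0.07]
turn [ 0.    -0.001 -0.002] n>= 1 then shift cm [ 9.39 -0.12 -0.08] | no-turn shift [ 9.39 -0.13 -0.07]
t 21.15 tcp [ 0.5298 -0.0641  0.1509] x [-0.001 -0.002 -1.   ] y [-0.769 -0.639  0.002] w 0.0875 j [ 14.  11. -23.   0. -56.  25.] F [0.1 0.7 1.2]
```

```bash
python3 -m creep '[[0,0,0,3.4,-0.1,-0.1,100],[0,0,0,3,0,0,100],[0,0,0,2,0,0,100],[0,0,0,1,0,0,100],[0,0,0,0,0,0,100],[0,0,0,0,0,0,30],[0,0,0,0,0,0,30],[0,0,0,0,0,0,30]]' 20 && python3 -m creep '[[0,0,0,0,0,0,30],[0,0,0,0,0,0,30],[0,0,0,0,0,0,30]]'; python3 -c "
from h import *
go((.5312,-.064,.25),(0,0,-1),(.77,.64,0))"; python3 p.py .513 .365 .098
```

```text
time_s: 21.95
tcp_pos: [0.5312, -0.0636, 0.0579]
eef_rot: [-146.1, 89.9, -16.3]
contact_force: [1.4, -0.2, -0.2]
gripper_width: 0.069
time_s: 22.25
tcp_pos: [0.531, -0.0637, 0.0576]
eef_rot: [-163.9, 89.9, -34.0]
contact_force: [-1.2, -0.5, 7.1]
gripper_width: 0.0638
turn [-3.14e+00 -1.00e-03 -3.00e-03] n>= 22 then shift cm [-19.24  -0.     0.03] | no-turn shift [-1.924e+01 -1.000e-02 -7.000e-02]
turn [ 0.002 -0.002  0.001] n>= 1 then shift cm [-19.24   0.    -0.03] | no-turn shift [-1.924e+01 -1.000e-02 -7.000e-02]
t 22.25 tcp [ 0.531  -0.0637  0.0576] x [ 0.002 -0.001 -1.   ] y [-0.768 -0.64  -0.001] w 0.0638 j [ 14.  17. -29.   0. -43.  25.] F [-1.2 -0.5  7.1]
scene 387 [0.544 0.399 0.103]
side 515 [0.543 0.399 0.102]
circle [511.1 365.5] 34.7 rect ((512.2140502929688, 365.51336669921875), (63.81067657470703, 67.73783874511719), 24.743520736694336)
```

```bash
python3 -m creep '[[0,0,0,-2,0,0,30],[0,0,0,-4,0,0,30],[0,0,0,-5,0,0,30],[0,0,0,-5,0,0,30],[0,0,0,-4,0,0,30],[0,0,0,0,-2.6,3.4,30],[0,0,0,0,-2.6,3.4,30],[0,0,0,0,-2.6,3.4,30]]' && python3 -m creep '[[0,0,0,0,-2.6,3.4,30],[0,0,0,0,-2.6,3.4,30],[0,0,0,0,-2.6,3.4,30],[0,0,0,0,-2.6,3.4,30],[0,0,0,0,-2.6,3.4,30],[0,0,0,0,-2.6,3.4,30],[0,0,0,0,-2,2.8,30],[0,0,0,0,0,0,30]]' ; python3 -c "
from h import *
go((.512,.3653,.22),(0,0,-1),(.77,.64,0))"
```

```text
time_s: 23.15
tcp_pos: [0.5245, 0.0659, 0.257]
eef_rot: [-146.8, 89.9, -17.1]
contact_force: [1.0, 0.4, -1.5]
gripper_width: 0.0642
time_s: 23.95
tcp_pos: [0.5109, 0.3593, 0.255]
eef_rot: [119.1, 89.9, -110.9]
contact_force: [-0.8, -1.2, -1.3]
gripper_width: 0.0642
turn [-3.137e+00  2.000e-03 -1.000e-03] n>= 22 then shift cm [ 3.5   0.47 -0.39] | no-turn shift [ 3.49 -0.47  0.39]
turn [ 0.004 -0.001 -0.002] n>= 1 then shift cm [ 3.5  -0.47  0.39] | no-turn shift [ 3.49 -0.47  0.39]
t 23.95 tcp [0.5109 0.3593 0.255 ] x [-0.001 -0.002 -1.   ] y [-0.766 -0.642  0.002] w 0.0642 j [ 53.  15.  -4.   0. -72. -13.] F [-0.8 -1.2 -1.3]
```

```bash
python3 -m creep '[[0,0,0,2,-0.47,0.4,30],[0,0,0,2,0,0,30],[0,0,0,0,0,0,30],[0,0,0,0,0,0,30]]'; python3 v.py s3.png "(.512,.365,.13)" 55; python3 - <<'E'
from h import *
P=np.vstack([(lambda a:a["W"][a["d"]>0])(np.load(n+"2.npz")) for n in ("scene","side")])
P=P[np.hypot(P[:,0]-.512,P[:,1]-.365)<.06]
for lo,hi in ((.075,.107),(.01,.05),(.15,.18),(.16,.2),(.21,.25)):
    Q=P[(P[:,2]>lo)&(P[:,2]<hi)]
    if len(Q)>5: print(lo,hi,len(Q),np.round(Q.min(0)*1000),np.round(Q.max(0)*1000))
go((.512,.3653,.1),(0,0,-1),(.77,.64,0))
E
```

```text
time_s: 24.35
tcp_pos: [0.5128, 0.3612, 0.2164]
eef_rot: [141.3, 89.9, -88.9]
contact_force: [0.7, 0.4, -0.1]
gripper_width: 0.0641
scene crop origin 260 42
side crop origin 242 279
0.075 0.107 901 [480. 330.  75.] [545. 400. 102.]
0.01 0.05 486 [490. 335.  10.] [538. 390.  50.]
0.15 0.18 232 [495. 333. 160.] [535. 383. 180.]
0.16 0.2 511 [491. 333. 160.] [540. 387. 200.]
0.21 0.25 1070 [471. 320. 210.] [560. 400. 250.]
turn [-3.141e+00 -2.000e-03 -2.000e-03] n>= 22 then shift cm [11.76  0.13 -0.36] | no-turn shift [11.76 -0.11  0.37]
turn [ 0.001 -0.001  0.001] n>= 1 then shift cm [11.76 -0.13  0.36] | no-turn shift [11.76 -0.11  0.37]
t 24.45 tcp [0.5133 0.3617 0.2176] x [ 0.002 -0.    -1.   ] y [-0.768 -0.64  -0.001] w 0.0641 j [ 53.  16.  -6.   0. -67. -13.] F [ 0.1 -0.3 -0.5]
```

View pics/s3.png

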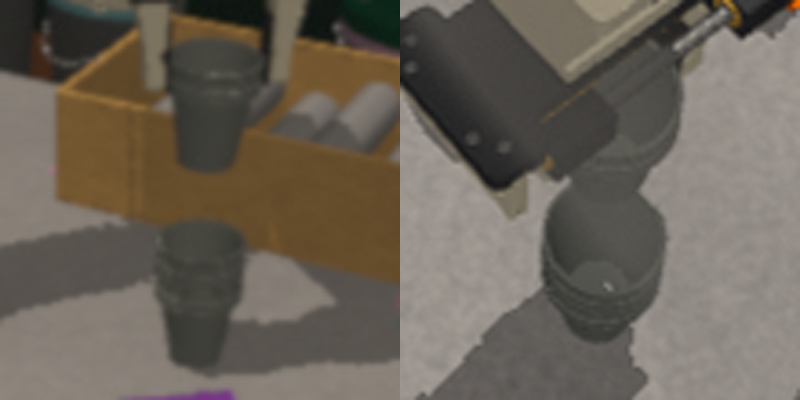

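```bash
python3 -m creep '[[0,0,0,2,-0.13,0.36,30],[0,0,0,2,0,0,30],[0,0,0,1.5,0,0,30],[0,0,0,0,0,0,30],[0,0,0,0,0,0,30]]' | grep -E "pos|force";python3 -c "
from h import *
go((.5123,.3653,.1016),(0,0,-1),(.77,.64,0))"; python3 -m creep '[[0,0,0,1,0,0,30],[0,0,0,1,0,0,30],[0,0,0,0,0,0,30]]' | grep -E "pos|force"; python3 -m creep '[[0,0,0,0.7,0,0,30],[0,0,0,0.7,0,0,30],[0,0,0,0,0,0,30]]' | grep -E "pos|force"
```

```text
tcp_pos: [0.512, 0.3655, 0.1625]
contact_force: [-0.9, 0.1, 0.4]
turn [-3.14e+00 -1.00e-03 -2.00e-03] n>= 22 then shift cm [6.09 0.01 0.03] | no-turn shift [ 6.09 -0.   -0.02]
turn [ 0.001 -0.001  0.001] n>= 1 then shift cm [ 6.09 -0.01 -0.03] | no-turn shift [ 6.09 -0.   -0.02]
t 24.95 tcp [0.512  0.3655 0.1625] x [ 0.001 -0.    -1.   ] y [-0.768 -0.64  -0.001] w 0.0638 j [ 53.  19. -11.   0. -61. -14.] F [-0.9  0.1  0.4]
tcp_pos: [0.5108, 0.3645, 0.1397]
contact_force: [-0.3, 0.2, -0.8]
tcp_pos: [0.511, 0.3647, 0.1259]
contact_force: [-0.5, -0.9, 0.1]
```

```bash
(python3 -m creep '[[0,0,0,0.5,-0.1,0,30],[0,0,0,0.5,0,0,30],[0,0,0,0,0,0,30]]' ; python3 -m creep '[[0,0,0,0.4,0,0,30],[0,0,0,0.4,0,0,30],[0,0,0,0,0,0,30]]';  python3 -m creep '[[0,0,0,0.2,0,0,30],[0,0,0,0,0,0,30]]')| grep -E "pos|force"
```

```text
tcp_pos: [0.512, 0.3655, 0.1164]
contact_force: [-0.3, -0.4, -1.2]
tcp_pos: [0.512, 0.3655, 0.1086]
contact_force: [0.1, -0.4, -0.9]
tcp_pos: [0.5122, 0.3657, 0.1071]
contact_force: [-0.0, 0.1, 0.1]
```

```bash
(python3 -m creep '[[0,0,0,0.2,0,0,30],[0,0,0,0,0,0,30]]' ; python3 -m creep '[[0,0,0,0.15,0,0,30],[0,0,0,0,0,0,30]]';  python3 -m creep '[[0,0,0,0.1,0,0,30],[0,0,0,0,0,0,30]]';  python3 -m creep '[[0,0,0,0.1,0,0,30],[0,0,0,0,0,0,30]]')| grep -E "pos|force"
```

```text
tcp_pos: [0.5122, 0.3657, 0.105]
contact_force: [-0.1, 1.0, -0.5]
tcp_pos: [0.5122, 0.3657, 0.1036]
contact_force: [-0.9, 0.5, -0.7]
tcp_pos: [0.5122, 0.3658, 0.1027]
contact_force: [0.8, -0.5, -0.4]
tcp_pos: [0.5125, 0.366, 0.102]
contact_force: [0.2, 1.3, 1.0]
```

```bash
(python3 -m creep '[[0,0,0,0.1,0,0,30],[0,0,0,0,0,0,30],[0,0,0,0,0,0,30]]' ; python3 -m creep '[[0,0,0,0.1,0,0,30],[0,0,0,0,0,0,30],[0,0,0,0,0,0,30]]')| grep -E "pos|force"
```

```text
tcp_pos: [0.5129, 0.3665, 0.1016]
contact_force: [0.6, 0.7, 4.8]
tcp_pos: [0.5132, 0.3667, 0.1015]
contact_force: [0.5, -0.4, 9.4]
```

```bash
python3 -m creep '[[0,0,0,-0.13,0,0,30],[0,0,0,0,0,0,30],[0,0,0,0,0,0,60],[0,0,0,0,0,0,100],[0,0,0,0,0,0,100],[0,0,0,0,0,0,100],[0,0,0,0,0,0,100]]' && python3 -m creep '[[0,0,0,-1,0,0,100],[0,0,0,-2,0,0,100],[0,0,0,-4,0,0,100],[0,0,0,-5,0,0,100],[0,0,0,-5,0,0,100],[0,0,0,0,-3,3,100],[0,0,0,0,-3,4,100],[0,0,0,0,-3,4,100]]' && python3 -m creep '[[0,0,0,0,-3,4,100],[0,0,0,0,-2,4,100],[0,0,0,0,0,0,100],[0,0,0,0,0,0,100]]'; python3 v.py s4.png "(.512,.365,.08)" 40; python3 - <<'E'
from h import *
P=np.vstack([(lambda a:a["W"][a["d"]>0])(np.load(n+"2.npz")) for n in ("scene","side")])
A=P
P=P[np.hypot(P[:,0]-.512,P[:,1]-.365)<.06]
for lo,hi in ((.005,.03),(.035,.055),(.055,.075),(.078,.096),(.1,.13)):
    Q=P[(P[:,2]>lo)&(P[:,2]<hi)]; print(lo,hi,len(Q),np.round(Q.min(0)*1000),np.round(Q.max(0)*1000))
Q=A[(A[:,0]>.43)&(A[:,0]<.61)&(A[:,1]>-.41)&(A[:,1]<-.28)&(A[:,2]>.055)&(A[:,2]<.1)]; print("straight top",len(Q),Q.min(0),Q.max(0))
E
```

```text
time_s: 28.45
tcp_pos: [0.512, 0.3655, 0.1005]
eef_rot: [130.0, 89.9, -100.2]
contact_force: [0.2, 0.1, 0.2]
gripper_width: 0.0862
time_s: 29.25
tcp_pos: [0.5111, 0.5092, 0.2731]
eef_rot: [-95.0, 89.9, 34.7]
contact_force: [1.0, 0.7, 0.6]
gripper_width: 0.0874
time_s: 29.65
tcp_pos: [0.4973, 0.6025, 0.27]
eef_rot: [133.9, 89.9, -96.2]
contact_force: [0.4, -0.0, 0.3]
gripper_width: 0.0873
scene crop origin 274 74
side crop origin 256 306
0.005 0.03 107 [492. 323.   5.] [535. 373.  30.]
0.035 0.055 89 [492. 338.  35.] [540. 368.  55.]
0.055 0.075 175 [482. 331.  55.] [545. 385.  75.]
0.078 0.096 164 [487. 330.  78.] [544. 395.  96.]
0.1 0.13 456 [481. 332. 100.] [545. 397. 124.]
straight top 1531 [ 0.49762212 -0.3850713   0.05502961] [ 0.55509109 -0.30482049  0.07281034]
```

View pics/s4.png

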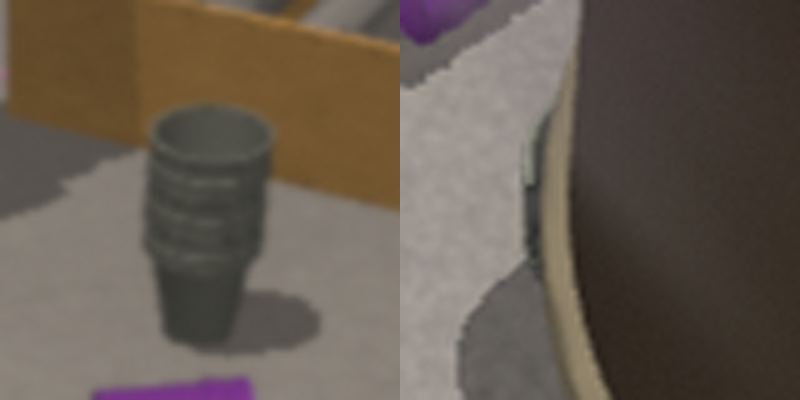

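The stack stands upright in the scene crop, with three evenly spaced skirts and its rim at about 0.12 m. The straight pot lies near the tray's centre, at about (0.526, -0.345), and the arm is clear of everything.

```bash
python3 -c "
from plant import r
print(r.close_job())"
```

```text
the job is handed in; nothing more can be done
None
```

I finished both parts of the job and handed it in at about 30 s of the 69 s allowed; `close_job` gives no verdict.

- **Straight pot:** I lifted it clear of the nest and laid it in the tray. My last measurement put it at about (0.526, -0.345), roughly 4 mm from the tray's centre at (0.522, -0.345).
- **Tapered pot:** I gripped it by the skirt, stood it on the bench and let go. I then took it again from above and lowered it into the nest until it met resistance at a TCP height of 0.1015 m, against 0.1016 m expected.

**Last checks:**
- The scene camera shows three evenly spaced skirts upright, with the rim at 0.120–0.124 m against an expected 0.120 m.
- The stack centre is at about (0.513, 0.365), and the nest was measured at about (0.512, 0.365) beforehand.
- The arm hid the stack from the side camera at the end, so upright was confirmed from one view only.
- I did not measure the tub, lid and brush again. No move was aimed near them and I saw no unexpected contact forces.
- The depth readings at the tray read up to 0.073 m where a pot lying on the floor should read 0.070 m. I took that as noise.

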